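# Tap the leak tester's start-up keys in order

### The arm

A 6-joint arm with a two-finger parallel gripper is mounted at the origin on a cart in front of the work surface, level with it; the furniture and walls round the work are solid. World frame = base frame: x ahead of the robot, y to its left, z up, the work surface at z = 0. Lengths are in m, angles in rad, forces in N, time in s.
With the tool pointing down it reaches from about 0.425 to 0.95 m from the base axis. Payload 3.5 kg.
Tool frame: the origin (TCP) lies midway between the tips of the shut fingers; the grasp point (between the pads) lies 19 mm behind it; z points along the fingers, y is the line along which they close (so a half turn about z gives the same grasp; the last joint's range is limited). The gripper opens to 85 mm and grips with 20 to 120 N. Pads are 22 mm wide; open, the fingers measure 114 mm over their backs; the gripper's body (76 mm by 85 mm) begins 54 mm behind the grasp point. The pads swing forward as they close: fully open they stand 13 mm farther back than shut.
Start: joints at [1.03, 0.286, 1.577, -0, 1.279, -0.15], TCP at [0.257, 0.624, 0.231] pointing down, gripper open.
Joint ranges: [-2.77, 2.77], [-0.9, 2.22], [0.21, 2.48], [-1.53, 4.67], [0.24, 2.81], [-2.84, 2.84]. Speed limits (rad/s): [2.79, 2.79, 3.14, 3.14, 3.14, 3.14].

### API

Orientations are given as a unit quaternion [x, y, z, w].
In Python, from plant import ctrl gives the robot as it stands.
- The arm moves only by the tool send_rows, never from a script. Its argument "series" is a list that holds one entry, the list of rows, each a list of 7 numbers: the shift along the tool's x, y, z in cm, then the turn, a rotation vector about the tool's x, y, z in rad, then the opening, from -1 (shut) to 1 (fully open). In form: [[[x, y, z, rx, ry, rz, jaw], ...]]. A call has 1 to 10 rows; each row shifts and turns the commanded pose from where the row before left it, along the tool's axes as they then stand; what a row does not reach is not made up. A row lasts 1/8 s, in which the tool goes at most 62.5 mm and 10.7 degrees, less where a joint would pass 70% of its speed; a pose out of reach is approached as far as the arm can. A call is refused whole if a number of a shift passes 6.25 or a number of a turn 0.188, either way. A call with a gripper value outside its range is refused whole. The fingers move at their own pace and stop on an object; "force" is the grip in N (left out, the last holds). Time passes only in rows, so rows that do not move let the fingers close. It gives the time, the measured TCP pose, the force, the opening and the grip force at its end, in the units of the state.
- ctrl.get_state(): the state, without advancing time (a new reading comes with each control period).
- ctrl.read_camera(name): name is "scene" or "top"; returns a dict with "img" (384x512x3 uint8, red, green, blue), "fx", "fy", "cx", "cy" (pixels), "R" (3x3) and "t" (3): a world point X has camera coordinates R X + t. Camera axes: x right, y down, z forward; pixel columns grow to the right and rows downward; lengths in m; the calibration is good to about 2 mm. A picture is of the moment at which its call begins. There is no depth.
- ctrl.sign_off(): hands the job in; it is judged then, once.
The state is a dict: "time": time; "qpos": joint angles; "dq": joint speeds; "joint_efforts": joint torques, N m; "eef_pos": TCP position; "tcp_rot": TCP orientation; "contact_force": force on the tool from outside, world axes, zero at the start; "wrist_torque": the same for the moment, N m; "opening": opening from 0.0 (shut) to 1.0 (fully open); "finger_force": force on a finger pad.
Only numpy, scipy, OpenCV 4.12 (cv2) and the standard library are available. Lean on these libraries where they do the work, as an engineer would, in place of code of your own. Each camera call takes 0.05 s, during which the arm holds its last target. There are 200 camera calls.

### The job

Start the bench's leak-test sequence from its loose push-button pods: with the closed fingertips lightly press the round key (clamp), then the square key (fill), then the long bar key (test), each straight down until it is in, lifting off before the next; the keys stay in. Leave the mushroom-headed stop button untouched, and do not pick up, tip or shove the pods or the things standing among them.

Things in the scene. Friction and masses are not known exactly. Their poses are not given: they have to be found in the camera images.
- round_pod: loose grey push-button pod, 0.4 to 0.85 kg, flat housing top at 45 mm (thin collar to 47 mm); round housing 66 mm across; in its middle a black round key (flat-topped cylinder, 28 mm across). Origin: centre of the pod's underside, on the table; z up.
- round_top (a point): centre of the top face of the round pod's key, 62 mm above the table when up; it moves with the key
- round_key (a joint): how far the round key is pressed in, m: 0 is up, 0.008 is fully in. It slides straight down against about 3 N of friction (plus a little with speed: 15 N s/m) and stays where it is left; fully in, its top still stands 54 mm above the table, 7 mm proud of the collar
- square_pod: loose grey push-button pod, 0.4 to 0.85 kg, flat housing top at 45 mm (thin collar to 47 mm); square housing 62 x 62 mm; in its middle a black square key (34 x 34 mm). Origin: centre of the pod's underside, on the table; z up.
- square_top (a point): centre of the top face of the square pod's key, 62 mm above the table when up; it moves with the key
- square_key (a joint): how far the square key is pressed in, m: 0 is up, 0.008 is fully in. It slides straight down against about 3 N of friction (plus a little with speed: 15 N s/m) and stays where it is left; fully in, its top still stands 54 mm above the table, 7 mm proud of the collar
- bar_pod: loose grey push-button pod, 0.4 to 0.85 kg, flat housing top at 45 mm (thin collar to 47 mm); oblong housing, 44 mm along its x and 88 mm along its y; in its middle a black long bar key (14 mm along x, 60 mm along y). Origin: centre of the pod's underside, on the table; z up.
- bar_top (a point): centre of the top face of the bar pod's key, 62 mm above the table when up; it moves with the key
- bar_key (a joint): how far the bar key is pressed in, m: 0 is up, 0.008 is fully in. It slides straight down against about 3 N of friction (plus a little with speed: 15 N s/m) and stays where it is left; fully in, its top still stands 54 mm above the table, 7 mm proud of the collar
- stop_pod: loose grey push-button pod, 0.4 to 0.85 kg, flat housing top at 45 mm (thin collar to 47 mm); square housing 62 x 62 mm; in its middle a black mushroom head (domed disc 54 mm across on a thin stem 20 mm across, flat only in the middle 24 mm): the stop button, to be left alone. Origin: centre of the pod's underside, on the table; z up.
- stop_top (a point): centre of the top face of the stop pod's mushroom head, 62 mm above the table when up; it moves with the key
- stop_key (a joint): how far the stop button is pressed in, m: 0 is up, 0.008 is fully in; same friction as the keys
- solder_reel: loose reel of solder, 54 mm across, 40 mm high; a bystander. Origin: centre of its underside
- seal_ring_box: loose round cream box, 67 mm across, 24 mm high; a bystander. Origin: centre of its underside
- valve_block: loose small solenoid valve, 32 x 70 mm, 50 mm high; a bystander. Origin: centre of its underside
- tee_fitting: loose black pipe tee, 52 x 37 mm, 15 mm high; a bystander. Origin: centre of its underside
- adaptor: loose black power adaptor, 82 x 44 mm, 27 mm high; a bystander. Origin: centre of its underside
Not all that is in view belongs to the job. Leave any blue look-alike of the bar_pod alone.

How it is judged:
By the outcome, as a careful person would: the job done as asked, in the order asked, and still so for the second after the job is handed in, with the robot touching nothing.
It also fails if it takes over 45 s, if anything falls off the work surface, if the arm or the gripper's body presses on something with over 40 N, if the wrist force passes 120 N, or if a joint passes its speed limit or range.

## Working session

There is one attempt and no reset: what is moved stays moved. The work goes in short steps, Python scripts to look and compute and a tool call to move; the robot and the scene stay as the last step left them, time stands still between calls to the robot, and variables do not carry over. Pictures are saved under pics/ and viewed, at most 10 in all, crops included, and the job is handed in when it is done.

Besides the shell and the picture viewer there is one more tool, called after ">>>" by a JSON object that holds its "method" and its "body", one argument or row to a line. send_rows: Moves the arm, as the interface text tells. Its arguments: {"type":"object","properties":{"series":{"type":"array"},"force":{"type":"number"}},"required":["series"]}

```bash
mkdir -p pics
python3 - <<'E'
from plant import ctrl
import cv2,numpy as np
for n in("top","scene"):
    c=ctrl.read_camera(n);cv2.imwrite(f"pics/{n}0.png",c["img"][:,:,::-1])
    print(n,c["fx"],c["fy"],c["cx"],c["cy"],np.round(c["R"],3).tolist(),np.round(c["t"],3))
print(ctrl.get_state())
E
```

```text
top 389.71532985378406 389.71532985378406 254.606893912971 193.03758645638064 [[0.009, -1.0, 0.001], [-0.986, -0.009, -0.167], [0.167, 0.001, -0.986]] [0.053 0.533 1.053]
scene 487.21854209327284 487.21854209327284 259.2253477434914 189.37133560264664 [[-0.572, -0.82, 0.025], [-0.349, 0.216, -0.912], [0.743, -0.53, -0.409]] [0.364 0.214 1.454]
{'time': 0.1, 'qpos': array([ 1.03002009e+00,  2.87108439e-01,  1.57805333e+00,  1.66918692e-05,
        1.27858723e+00, -1.49996648e-01]), 'dq': array([-9.06108063e-06, -2.57025964e-03, -5.73240428e-05, -1.60601224e-03,
        1.32877900e-03,  1.78280995e-04]), 'joint_efforts': array([ 1.40566492e-03, -4.07296872e+01, -2.93698651e+01, -7.06600576e-05,
        3.33607626e-03,  5.87774629e-07]), 'eef_pos': array([0.25676856, 0.62360734, 0.23005228]), 'tcp_rot': array([ 1.94151179e-01,  9.80971028e-01, -1.01179332e-03, -3.72543284e-04]), 'contact_force': array([0.77865149, 0.00760572, 0.1474321 ]), 'wrist_torque': array([-0.01555504,  0.04359901,  0.0034315 ]), 'finger_force': 0.0, 'opening': 1.0003168062027867}
```

View pics/top0.png

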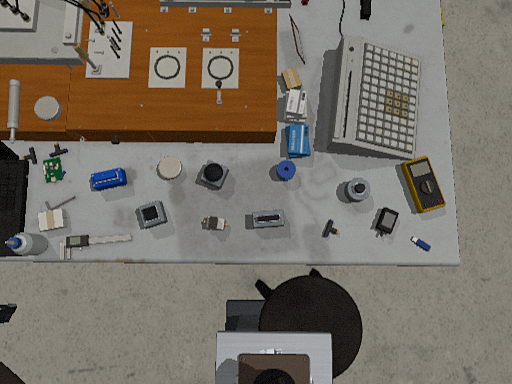

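View pics/scene0.png

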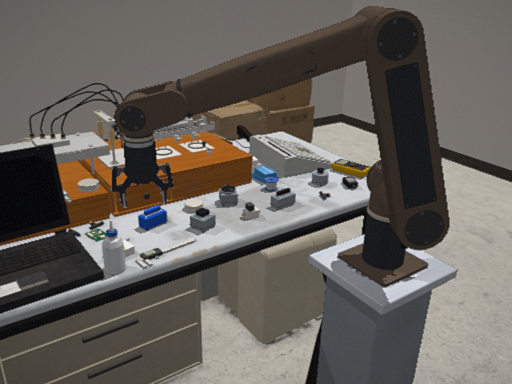

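Top view: the round pod is at (357,188), the square pod at (152,213), the grey bar pod at (267,218) and the stop at (212,174). The blue look-alike is at (108,179). I'll confirm with an enlarged crop and measure in the same step.

```bash
cat > h.py <<'E'
import numpy as np,cv2
def ray(c,uv,z):
    d=c["R"].T@np.array([(uv[0]-c["cx"])/c["fx"],(uv[1]-c["cy"])/c["fy"],1.]);o=-c["R"].T@c["t"]
    return (o+d*(z-o[2])/d[2])[:2]
def proj(c,X):
    p=c["R"]@np.asarray(X,float)+c["t"];return np.array([c["fx"]*p[0]/p[2]+c["cx"],c["fy"]*p[1]/p[2]+c["cy"]])
E
python3 - <<'E'
from plant import ctrl
from h import *
ims=[ctrl.read_camera("top") for _ in range(4)];t=ims[0];s=ctrl.read_camera("scene")
img=np.mean([i["img"] for i in ims],0).astype(np.uint8)
tiles=[];st=[]
for n,u,v in(("round",357,188),("square",152,213),("bar",267,218),("stop",212,174)):
    tiles.append(cv2.resize(img[v-24:v+24,u-24:u+24],(200,200),interpolation=cv2.INTER_CUBIC))
    X=ray(t,(u,v),.055);a,b=proj(s,[*X,.05]).astype(int)
    st.append(cv2.resize(s["img"][b-24:b+24,a-24:a+24],(200,200),interpolation=cv2.INTER_CUBIC))
    print(n,X.round(3),a,b,np.hypot(*X).round(3))
    for th in(35,50,65):
        g=img.max(2)[v-24:v+24,u-24:u+24]
        m=(g<th).astype(np.uint8);k,l,S,C=cv2.connectedComponentsWithStats(m)
        for i in range(1,k):
            if S[i,4]>25:
                c=np.argwhere(l==i)[:,::-1].astype(np.float32);print(' ',th,S[i]+[u-24,v-24,0,0,0],(C[i]+[u-24,v-24]).round(1),cv2.minAreaRect(c)[1:])
cv2.imwrite("pics/c1.png",np.vstack([np.hstack(tiles),np.hstack(st)])[:,:,::-1])
E
```

```text
round [ 0.548 -0.228] 318 171 0.594
  35 [354 184   9   9  27] [357.5 188.2] ((8.0, 8.0), 90.0)
  50 [344 184  15  18  68] [349.  195.3] ((20.791709899902344, 7.654904842376709), 57.094757080078125)
  50 [354 184  11   9  77] [359.1 187.8] ((8.0, 10.0), 90.0)
  65 [344 182  18  21  93] [349.  194.6] ((22.20360565185547, 10.899133682250977), 54.1623420715332)
  65 [354 184  11   9  81] [359.2 187.9] ((8.0, 10.0), 90.0)
square [0.472 0.341] 203 212 0.583
  35 [142 206  16  14 147] [149.8 212.9] ((11.384200096130371, 12.965338706970215), 71.56504821777344)
  50 [142 206  16  15 163] [149.8 213. ] ((12.332881927490234, 13.597793579101562), 71.56504821777344)
  50 [146 221  21   8  28] [155.9 224.2] ((1.254714012145996, 21.17957305908203), 72.47443389892578)
  65 [146 202  21  27  59] [159.  218.8] ((14.518499374389648, 30.014205932617188), 29.24882698059082)
  65 [141 206  17  15 171] [149.6 212.9] ((12.332881927490234, 14.23024845123291), 71.56504821777344)
bar [0.461 0.023] 282 192 0.462
  35 [258 215  21   6  80] [267.8 217.8] ((4.2353196144104, 20.34614372253418), 85.2363510131836)
  50 [257 215  22   6  96] [268.  217.7] ((4.484456539154053, 21.09355354309082), 85.2363510131836)
  65 [256 215  23   7 101] [267.6 217.8] ((4.484456539154053, 22.422279357910156), 85.2363510131836)
stop [0.584 0.178] 227 190 0.611
  35 [204 164  19  18 245] [212.6 172.2] ((16.970561981201172, 17.677669525146484), 45.0)
  50 [204 163  19  19 274] [212.9 172.2] ((16.970561981201172, 18.384775161743164), 45.0)
  50 [201 180  21  10  36] [211.5 184.7] ((20.878440856933594, 3.7641420364379883), 17.52556800842285)
  65 [200 163  29  27 402] [213.1 175.5] ((22.807889938354492, 25.938386917114258), 26.56505012512207)
```

View pics/c1.png

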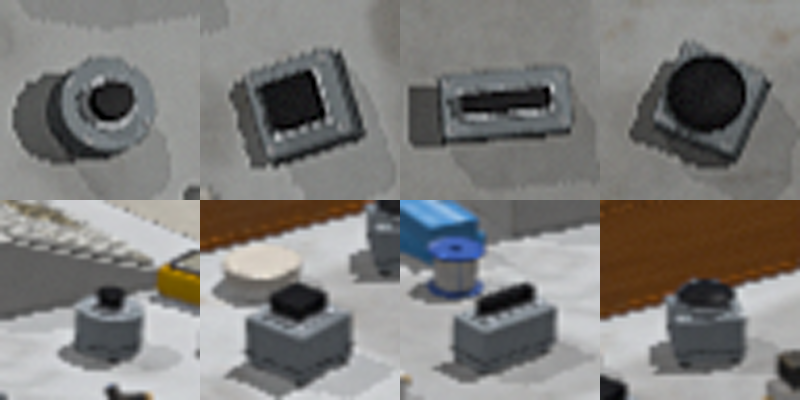

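The crops confirm the choice: round is a small cylinder in a round housing at (359,188), square at (150,213), bar at (268,218). The wide domed disc at (213,172) is the stop button. Next I'll cross-check the positions in the scene view.

```bash
cat >> h.py <<'E'
from scipy.spatial.transform import Rotation as Ro
def delta(st,X): # tool-frame cm
    return (Ro.from_quat(st["tcp_rot"]).inv().apply(np.asarray(X)-st["eef_pos"])*100).round(2)
E
python3 - <<'E'
from plant import ctrl
from h import *
t=ctrl.read_camera("top");s=ctrl.read_camera("scene");st=ctrl.get_state()
for n,u,v in(("round",359.2,187.9),("square",149.8,213),("bar",267.9,217.75)):
    X=ray(t,(u,v),.060);a,b=proj(s,[*X,.056]);ai,bi=int(a),int(b)
    g=s["img"].max(2)[bi-14:bi+14,ai-20:ai+20];m=(g<45).astype(np.uint8)
    k,l,S,C=cv2.connectedComponentsWithStats(m);i=1+np.argmin(np.hypot(*(C[1:]-[20,14]).T)/np.sqrt(S[1:,4]))
    c=C[i]+[ai-20,bi-14]
    # two-view midpoint height
    zs=np.arange(.03,.09,.001);d=[np.linalg.norm(ray(t,(u,v),z)-ray(s,c,z)) for z in zs];j=int(np.argmin(d))
    print(n,X.round(4),"pred",a.round(1),b.round(1),"seen",c.round(1),S[i,4],"z",zs[j],"gap",round(d[j],4),"delta",delta(st,[*X,.09]))
E
```

```text
round [ 0.5475 -0.2331] pred 319.7 169.8 seen [320.1 169.9] 24 z 0.05500000000000002 gap 0.0012 delta [-59.5  -68.19  14.13]
square [0.4717 0.3458] pred 202.0 211.6 seen [202.  212.1] 75 z 0.05400000000000002 gap 0.0018 delta [-30.44 -17.55  14.12]
bar [0.4617 0.0207] pred 282.6 191.1 seen [283.  191.5] 48 z 0.05400000000000002 gap 0.0019 delta [-41.9  -47.99  14.13]
```

>>> {"method": "send_rows", "body": {
  "series": [
    [[-2,-1.4,0.4,0,0,0,-1],[-4,-3,0.4,0,0,0,-1],[-4,-3,0.4,0,0,0,-1],[-4,-3,0.4,0,0,0,-1],[-4,-3,0.4,0,0,0,-1],[-4,-3,0.4,0,0,0,-1],[-4,-3,0.4,0,0,0,-1],[-4,-3.2,0.4,0,0,0,-1],[-2.5,-4,0.4,0,0,0,-1],[-2.5,-4,0.4,0,0,0,-1]]
  ],
  "force": 20
}}

```text
time: 1.7
eef_pos: [0.4645, 0.2063, 0.1915]
tcp_rot: [0.194, 0.981, 0.0, 0.0]
contact_force: [1.3, -0.0, 0.9]
opening: -0.001
finger_force: 0.0
```

>>> {"method": "send_rows", "body": {
  "series": [
    [[-2.5,-4,1,0,0,0,-1],[-2.5,-4,1,0,0,0,-1],[-2.5,-4,1,0,0,0,-1],[-2.5,-4,1,0,0,0,-1],[-2.5,-4,1,0,0,0,-1],[-2.5,-4,1,0,0,0,-1],[-2.5,-4,0.5,0,0,0,-1],[-2.5,-4,0.5,0,0,0,-1],[-2,-2,0,0,0,0,-1],[0,0,0,0,0,0,-1]]
  ]
}}

```text
time: 2.95
eef_pos: [0.5385, -0.1922, 0.1216]
tcp_rot: [0.195, 0.981, -0.0, 0.0]
contact_force: [0.0, 0.7, 0.6]
opening: 0.001
finger_force: 0.0
```

Run:
```python
from plant import ctrl
from h import *
st=ctrl.get_state();print(st["time"],st["eef_pos"],st["tcp_rot"].round(4),st["contact_force"],st["opening"],delta(st,[.5475,-.2331,.075]))
```

```text
2.95 [ 0.53854398 -0.19218263  0.12162259] [ 1.955e-01  9.807e-01 -1.000e-04  4.000e-04] [0.02115694 0.72696516 0.56493016] 0.001414658469278253 [-2.39 -3.44  4.66]
```

>>> {"method": "send_rows", "body": {
  "series": [
    [[-1.2,-1.7,1,0,0,0,-1],[-1.2,-1.7,1,0,0,0,-1],[0,0,1,0,0,0,-1],[0,0,0.7,0,0,0,-1],[0,0,0,0,0,0,-1]]
  ]
}}

```text
time: 3.58
eef_pos: [0.5465, -0.2297, 0.0832]
tcp_rot: [0.194, 0.981, 0.0, -0.001]
contact_force: [0.3, 0.7, -0.1]
opening: -0.004
finger_force: 0.0
```

Run:
```python
from plant import ctrl
from h import *
s=ctrl.read_camera("top");cv2.imwrite("pics/r1.png",cv2.resize(s["img"][150:230,300:400],(750,600),interpolation=cv2.INTER_CUBIC)[:,:,::-1])
st=ctrl.get_state();print(st["time"],st["eef_pos"],st["contact_force"],delta(st,[.5475,-.2331,.062]))
```

```text
3.625 [ 0.54699498 -0.23000742  0.08390269] [-0.62526002 -0.42416738 -0.26209621] [-0.17 -0.27  2.19]
```

>>> {"method": "send_rows", "body": {
  "series": [
    [[-0.15,-0.25,0.5,0,0,0,-1],[0,0,0.5,0,0,0,-1],[0,0,0.4,0,0,0,-1],[0,0,0.2,0,0,0,-1],[0,0,0.2,0,0,0,-1],[0,0,0.2,0,0,0,-1],[0,0,0,0,0,0,-1]]
  ]
}}

```text
time: 4.5
eef_pos: [0.5476, -0.2337, 0.0642]
tcp_rot: [0.194, 0.981, 0.0, -0.0]
contact_force: [-0.3, -0.1, 0.8]
opening: 0.0
finger_force: 0.0
```

>>> {"method": "send_rows", "body": {
  "series": [
    [[0,0,0.2,0,0,0,-1],[0,0,0.2,0,0,0,-1],[0,0,0.2,0,0,0,-1],[0,0,0,0,0,0,-1]]
  ]
}}

```text
time: 5.0
eef_pos: [0.5479, -0.2339, 0.0585]
tcp_rot: [0.194, 0.981, -0.0, 0.0]
contact_force: [-0.6, 0.7, 1.5]
opening: 0.005
finger_force: 1.1
```

>>> {"method": "send_rows", "body": {
  "series": [
    [[0,0,0.2,0,0,0,-1],[0,0,0.15,0,0,0,-1],[0,0,0,0,0,0,-1]]
  ]
}}

```text
time: 5.38
eef_pos: [0.5479, -0.2339, 0.0547]
tcp_rot: [0.194, 0.981, -0.0, 0.0]
contact_force: [-0.5, -0.4, 2.7]
opening: 0.0
finger_force: 0.9
```

>>> {"method": "send_rows", "body": {
  "series": [
    [[0,0,0.1,0,0,0,-1],[0,0,0,0,0,0,-1]]
  ]
}}

```text
time: 5.62
eef_pos: [0.5479, -0.2339, 0.054]
tcp_rot: [0.194, 0.981, -0.0, 0.0]
contact_force: [-0.1, 0.1, 3.7]
opening: 0.003
finger_force: 1.8
```

One more step, to see the force rise against the stop.

>>> {"method": "send_rows", "body": {
  "series": [
    [[0,0,0.1,0,0,0,-1],[0,0,0,0,0,0,-1]]
  ]
}}

```text
time: 5.88
eef_pos: [0.548, -0.234, 0.054]
tcp_rot: [0.194, 0.981, -0.0, 0.0]
contact_force: [-2.0, 0.4, 8.1]
opening: 0.004
finger_force: 4.0
```

The key is bottomed: z stays at 54.0 mm while the force rises to 8 N. I'll lift off and travel to the square key.

>>> {"method": "send_rows", "body": {
  "series": [
    [[0,0,-1,0,0,0,-1],[0,0,-2.5,0,0,0,-1],[0,0,-2.5,0,0,0,-1],[2,3.5,0,0,0,0,-1],[2.3,4,0,0,0,0,-1],[2.3,4,0,0,0,0,-1],[2.3,4,0,0,0,0,-1],[2.3,4,0,0,0,0,-1],[2.3,4,0,0,0,0,-1],[2.3,4,0,0,0,0,-1]]
  ]
}}

```text
time: 7.12
eef_pos: [0.5056, 0.0821, 0.1126]
tcp_rot: [0.194, 0.981, -0.0, -0.0]
contact_force: [1.0, 0.1, -0.5]
opening: -0.001
finger_force: 0.0
```

>>> {"method": "send_rows", "body": {
  "series": [
    [[2.3,4,0,0,0,0,-1],[2.3,4,0,0,0,0,-1],[2.3,4,0,0,0,0,-1],[2.3,4,0,0,0,0,-1],[2.2,3.5,0,0,0,0,-1],[1.5,2.5,0,0,0,0,-1],[0,0,0,0,0,0,-1],[0,0,0,0,0,0,-1]]
  ]
}}

```text
time: 8.12
eef_pos: [0.4706, 0.3326, 0.1124]
tcp_rot: [0.194, 0.981, -0.001, -0.0]
contact_force: [-0.2, -0.1, 0.0]
opening: 0.004
finger_force: 0.0
```

Run:
```python
from plant import ctrl
from h import *
s=ctrl.read_camera("top");cv2.imwrite("pics/r2.png",s["img"][:,:,::-1])
g=s["img"].max(2)[164:212,333:381]<50
k,l,S,C=cv2.connectedComponentsWithStats(g.astype(np.uint8));print(S[1:],C[1:].round(1)+[333,164])
st=ctrl.get_state();print(st["time"],st["eef_pos"],st["contact_force"],delta(st,[.4717,.3458,.066]))
```

```text
[[21 20 10  9 54]
 [12 22  1  2  2]
 [11 27 15 11 39]] [[358.6 187.8]
 [345.  186.5]
 [350.2 197.7]]
8.175 [0.47080182 0.33230397 0.11244771] [-0.26255067 -0.36756836  0.78407021] [0.43 1.29 4.64]
```

View pics/r2.png

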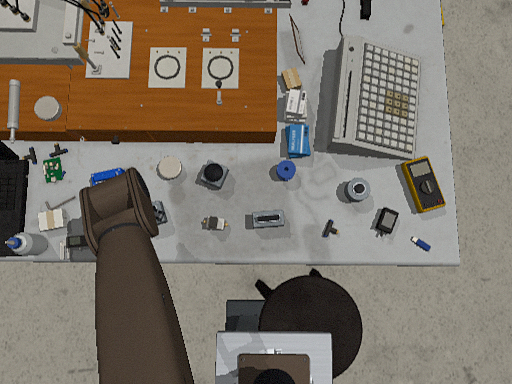

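The picture shows the round pod still standing at (358,188) with its key shorter, and the other pods unmoved. The arm is over the square pod at about (150,213). I'll descend to z≈66 mm.

>>> {"method": "send_rows", "body": {
  "series": [
    [[0.2,0.65,0,0,0,0,-1],[0.2,0.65,1,0,0,0,-1],[0,0,1,0,0,0,-1],[0,0,1,0,0,0,-1],[0,0,1,0,0,0,-1],[0,0,0.6,0,0,0,-1],[0,0,0,0,0,0,-1],[0,0,0,0,0,0,-1]]
  ]
}}

```text
time: 9.18
eef_pos: [0.4725, 0.3469, 0.0672]
tcp_rot: [0.194, 0.981, 0.0, 0.0]
contact_force: [-0.0, 0.6, 0.5]
opening: -0.006
finger_force: 0.0
```

>>> {"method": "send_rows", "body": {
  "series": [
    [[0,0,0.2,0,0,0,-1],[0,0,0.2,0,0,0,-1],[0,0,0.2,0,0,0,-1],[0,0,0.2,0,0,0,-1],[0,0,0,0,0,0,-1]]
  ]
}}

```text
time: 9.8
eef_pos: [0.4723, 0.3468, 0.0589]
tcp_rot: [0.194, 0.981, 0.0, 0.0]
contact_force: [-1.1, -0.0, 1.4]
opening: -0.003
finger_force: 1.1
```

>>> {"method": "send_rows", "body": {
  "series": [
    [[0,0,0.2,0,0,0,-1],[0,0,0.2,0,0,0,-1],[0,0,0.1,0,0,0,-1],[0,0,0,0,0,0,-1]]
  ]
}}

```text
time: 10.3
eef_pos: [0.4723, 0.3469, 0.0541]
tcp_rot: [0.194, 0.981, 0.0, 0.0]
contact_force: [-0.4, -0.1, 4.5]
opening: 0.002
finger_force: 2.1
```

>>> {"method": "send_rows", "body": {
  "series": [
    [[0,0,0.1,0,0,0,-1],[0,0,0,0,0,0,-1]]
  ]
}}

```text
time: 10.55
eef_pos: [0.4725, 0.3469, 0.054]
tcp_rot: [0.194, 0.981, 0.0, 0.0]
contact_force: [-1.9, -1.4, 8.8]
opening: -0.005
finger_force: 4.2
```

>>> {"method": "send_rows", "body": {
  "series": [
    [[0,0,-1,0,0,0,-1],[0,0,-2.5,0,0,0,-1],[0,0,-2.5,0,0,0,-1],[-1.4,-3.8,0,0,0,0,-1],[-1.4,-3.8,0,0,0,0,-1],[-1.4,-3.8,0,0,0,0,-1],[-1.4,-3.8,0,0,0,0,-1],[-1.4,-3.8,0,0,0,0,-1],[-1.4,-3.8,0,0,0,0,-1],[-1.4,-3.8,0,0,0,0,-1]]
  ]
}}

```text
time: 11.8
eef_pos: [0.4611, 0.0622, 0.1126]
tcp_rot: [0.194, 0.981, -0.0, 0.0]
contact_force: [0.8, 0.2, 0.5]
opening: 0.0
finger_force: 0.0
```

>>> {"method": "send_rows", "body": {
  "series": [
    [[-1.4,-3.8,0,0,0,0,-1],[0,0,0,0,0,0,-1],[0,0,0,0,0,0,-1]]
  ]
}}

```text
time: 12.18
eef_pos: [0.4597, 0.0232, 0.1126]
tcp_rot: [0.194, 0.981, 0.0, -0.0]
contact_force: [-0.1, 0.4, -0.3]
opening: -0.0
finger_force: 0.0
```

Run:
```python
from plant import ctrl
from h import *
st=ctrl.get_state();print(st["time"],st["eef_pos"],st["contact_force"],delta(st,[.4617,.0207,.066]))
```

```text
12.175 [0.4597171  0.02319325 0.11260002] [-0.12337032  0.35711804 -0.26377713] [-0.28 -0.16  4.66]
```

>>> {"method": "send_rows", "body": {
  "series": [
    [[-0.28,-0.15,1,0,0,0,-1],[0,0,1,0,0,0,-1],[0,0,1,0,0,0,-1],[0,0,1,0,0,0,-1],[0,0,0.6,0,0,0,-1],[0,0,0,0,0,0,-1],[0,0,0,0,0,0,-1]]
  ]
}}

```text
time: 13.05
eef_pos: [0.4623, 0.0205, 0.0671]
tcp_rot: [0.194, 0.981, 0.0, 0.0]
contact_force: [-0.2, 0.2, -0.1]
opening: -0.001
finger_force: 0.0
```

>>> {"method": "send_rows", "body": {
  "series": [
    [[0,0,0.2,0,0,0,-1],[0,0,0.2,0,0,0,-1],[0,0,0.2,0,0,0,-1],[0,0,0.2,0,0,0,-1],[0,0,0,0,0,0,-1]]
  ]
}}

```text
time: 13.68
eef_pos: [0.4621, 0.0205, 0.0588]
tcp_rot: [0.194, 0.981, -0.0, 0.0]
contact_force: [-0.1, -0.2, 1.7]
opening: 0.0
finger_force: 0.8
```

>>> {"method": "send_rows", "body": {
  "series": [
    [[0,0,0.2,0,0,0,-1],[0,0,0.2,0,0,0,-1],[0,0,0.1,0,0,0,-1],[0,0,0,0,0,0,-1]]
  ]
}}

```text
time: 14.18
eef_pos: [0.4621, 0.0205, 0.054]
tcp_rot: [0.194, 0.981, -0.0, 0.0]
contact_force: [-1.7, 0.8, 4.6]
opening: 0.001
finger_force: 2.1
```

>>> {"method": "send_rows", "body": {
  "series": [
    [[0,0,0.1,0,0,0,-1],[0,0,0,0,0,0,-1]]
  ]
}}

```text
time: 14.42
eef_pos: [0.4623, 0.0205, 0.0539]
tcp_rot: [0.194, 0.981, -0.0, -0.0]
contact_force: [-3.6, 0.5, 9.7]
opening: -0.0
finger_force: 5.1
```

>>> {"method": "send_rows", "body": {
  "series": [
    [[0,0,-1,0,0,0,-1],[0,0,-2.5,0,0,0,-1],[0,0,-3,0,0,0,-1],[0,0,-3,0,0,0,-1],[0,0,-3,0,0,0,-1],[0,0,-2,0,0,0,-1],[0,0,0,0,0,0,-1],[0,0,0,0,0,0,-1]]
  ]
}}

```text
time: 15.42
eef_pos: [0.4612, 0.0207, 0.1965]
tcp_rot: [0.194, 0.981, -0.0, -0.001]
contact_force: [-1.2, 0.2, -0.4]
opening: 0.002
finger_force: 0.0
```

Run:
```python
from plant import ctrl
from h import *
s=ctrl.read_camera("scene");cv2.imwrite("pics/f.png",cv2.resize(s["img"][140:240,160:340],(792,440),interpolation=cv2.INTER_CUBIC)[:,:,::-1])
```

```text
(no output)
```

View pics/f.png

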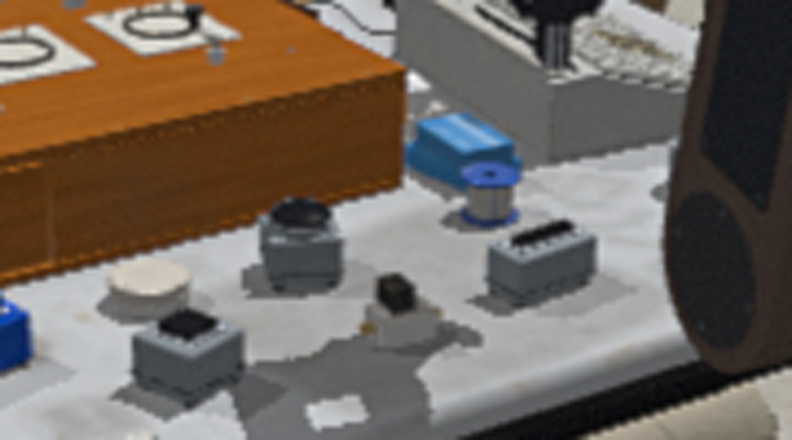

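The crop shows the square key (crop pixel 187,322) and the bar key (542,233) low in their housings. The stop head (300,212) is still up, nothing has moved, and the fingers are clear. I'll hand the job in.

```bash
python3 -c "
from plant import ctrl
print(ctrl.sign_off())"
```

```text
the job is handed in; nothing more can be done
None
```

I pressed the round, square and bar keys fully in, in that order, at no more than about 10 N, with a lift-off after each. The stop button and the other items were left untouched, and I handed the job in at about 15.5 s.

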